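# Raise the counterweighted stencil frame and register the panel

## Robot

A 7-joint arm with a two-finger parallel gripper is mounted at the origin on the work surface. World frame = base frame: x ahead of the robot, y to its left, z up, the work surface at z = 0. Lengths are in m, angles in rad, forces in N, time in s.
With the tool pointing down it reaches from about 0.425 to 0.875 m from the base axis. Payload 9.9 kg.
Tool frame: the origin (TCP) lies at the very end of the fingers, on their centre line; the grasp point (between the pads) lies 19 mm behind it; z points along the fingers, y is the line along which they close (so a half turn about z gives the same grasp; the last joint's range is limited). The gripper opens to 85 mm and grips with 20 to 120 N. Pads are 22 mm wide; open, the fingers measure 114 mm over their backs; the gripper's body (76 mm by 85 mm) begins 54 mm behind the grasp point. The pads swing forward as they close: fully open they stand 13 mm farther back than shut.
Start: joints at [-1.39, 0.576, 0.025, 1.437, -0.015, 1.129, -0.057], TCP at [0.177, 0.651, 0.231] pointing down, gripper open.
Joint ranges: [-2.76, 2.76], [-0.34, 2.15], [-1.52, 1.57], [0.19, 2.46], [-1.09, 4.23], [0.17, 1.99], [-2.82, 2.82]. Speed limits (rad/s): [2.22, 2.22, 3.01, 3.01, 3.14, 3.14, 3.14].

## Interface

Orientations are given as a rotation vector (axis times angle).
In Python, from workcell import env gives the robot as it stands. Calls block until the motion is done:
- env.goto(position, orientation): joint-space move of the TCP to a pose.
- env.move_l(position, rate=0.15, rot=None, contact_N=None): straight line of the TCP; rot=None keeps the orientation; rate is the mean speed in m/s. With contact_N (N) it stops when the force on the tool has changed by that much, and returns True; else False.
- env.movej(angles): joint-space move.
- env.gripper_open() and env.close_gripper(force=None): open the fingers fully, or close them until they stop; force is the grip in N (None keeps the last).
- env.dwell(seconds).
- env.solve_ik(position, orientation): joint angles nearest the present ones, or None.
- env.get_image(name): name is "side" or "top" or "wrist"; returns a dict with "img" (384x512x3 uint8, red, green, blue), "fov_y" (degrees; the focal length in pixels is half the picture's height over the tangent of half this angle, whatever the lens; pixels are square), "cx", "cy" (the principal point, pixels), "R" (3x3) and "t" (3): a world point X has camera coordinates R X + t. Camera axes: x right, y down, z forward; pixel columns grow to the right and rows downward; lengths in m; the calibration is good to about 2 mm. A picture is of the moment at which its call begins. There is no depth.
A pose or a line that the arm cannot do raises env.PlanningError and nothing moves.
- env.hand_in(): hands the job in; it is judged then, once.
Readings, each from a call of its own:
- env.current_clock(): time.
- env.current_qpos(): joint angles.
- env.current_qd(): joint speeds.
- env.current_joint_torque(): joint torques, N m.
- env.current_position(): TCP position.
- env.current_tool_rot(): TCP orientation.
- env.current_contact_force(): force on the tool from outside, world axes, zero at the start.
- env.current_moment(): the same for the moment, N m.
- env.current_opening(): finger opening in m.
- env.current_finger_force(): force on a finger pad.
Only numpy, scipy, OpenCV 4.12 (cv2) and the standard library are available. Lean on these libraries where they do the work, as an engineer would, in place of code of your own. Each camera call takes 0.05 s, during which the arm holds its last target. There are 200 camera calls.

## Task

On the stencil-printing jig, push the hinged wooden stencil frame up from under its free edge, past its balance point, so that it tips over and stays raised against its stop by itself. Then push the white panel lying on the bed along its channel, away from the robot, until it is flush against the stop bar at the end. Only push with the fingers: do not lift the panel off the bed, and leave the jars, tools and other things around the jig where they are.

Things in the scene. Friction and masses are not known exactly. Their poses are not given: they have to be found in the camera images.
- press: Fixed printing jig. mm. Origin on the table (z 0). x: along hinge and channel to the stop bar, roughly away from the robot (yaw up to 0.3 rad either way); y: from hinge to the frame's free edge (robot's left); z up. Base x -150..150, y -170..75, 20 thick; beyond y 75 only table lies under the free edge. Bed x -135..135, y -80..60, top z 45. Two wood rests x +/-142, y 60, 85 high. Hinge posts 108 high.
- screen (a joint): Frame hinge, rad: 0 = down, level; grows as the free edge rises; 1.75 = raised on its stop, leaning back just past upright. Wooden frame 290 (along hinge) x 230 x 20 mm, closed by a clear rigid plate; 0.64-1 kg with a steel counterweight cylinder behind and above the hinge. Balance at about 0.9 rad: below it falls back down, beyond it falls to the stop within 2 s. Lifting the edge takes 1 to 2 N.
- screen_edge (a point): Lower corner of the frame's free edge, middle of its length; moves with the frame. When down: 85 mm above the table, jig x 0, y 115 mm. The free rail is 35 mm wide and 20 mm thick. Axes are the frame's: y from hinge to free edge, z out of its upper face (as the jig's when down).
- screen_hinge (a point): Middle of the frame's hinge line (axis = jig x): jig x 0, y -130, z 95 mm. The free edge is 245 mm from it; the frame's mid-thickness lies level with it, so its underside is 10 mm below.
- panel: Loose white-topped wooden panel 110 (x) x 100 (y) x 20 mm high, about 0.15 kg, in the channel on the bed under the frame, axes as the jig's. Origin: centre of its underside (45 mm above the table; top at 65). It starts 40 to 75 mm short of the stop bar with about 3 mm play each side; flush, its origin is at jig x 65 mm.
- stop_face (a point): Middle of the stop bar's face that the panel must meet: jig x 120, y -10, z 50 mm (bar's top z 59); axes as the jig's. The channel leads to it between two 10 mm wide aluminium rails, inner faces at jig y -63 and 43, tops z 55 mm, x -130..120, open at the robot's end.
- jar: Bystander: paint jar, 62 mm across, 85 mm high, origin at its underside; on the table near the hinge side of the jig, robot end.
- carton: Bystander: small red carton 50 x 160 x 45 mm, origin at its underside; on the table on the hinge side of the jig.
- tin: Bystander: paint tin 70 mm across, 70 mm high, origin at its underside; on the table at the far left corner of the jig, about 90 mm clear of the middle of the free edge.
- squeegee: Bystander: wooden squeegee with rubber blade, 150 mm long along its y, 28 mm high, origin at its underside; on the table beyond the stop end of the jig.
- knife: Bystander: spatula-like palette knife, 190 mm long, 20 mm high or less, lying along its x; on the table on the free-edge side of the jig, towards the robot, its blade 65 mm wide, some 75 mm clear of the middle of the edge.
- brushpot: Bystander: metal pot 80 mm across, 100 mm high, with brushes up to 235 mm; to the robot's right.
- tub: Bystander: white plastic paint tub 84 mm across, 90 mm high; to the robot's left, on the free-edge side of the jig, some way off.

How it is judged:
By the outcome, as a careful person would: the job done as asked, in the order asked, and still so for the second after the job is handed in, with the robot touching nothing.
It also fails if it takes over 58 s, if anything falls off the work surface, if the arm or the gripper's body presses on something with over 40 N, if the wrist force passes 120 N, or if a joint passes its speed limit or range.

## Working session

There is one attempt and no reset: what is moved stays moved. The work goes in short steps, each a Python script; the robot and the scene stay as the last script left them, time stands still between calls to the robot, and variables do not carry over. Pictures are saved under pics/ and viewed, at most 10 in all, crops included, and the job is handed in when it is done.

```bash
mkdir -p pics; ls
python3 - <<'E'
from workcell import env
import cv2,numpy as np,pickle
d={}
for n in("side","top"):
    i=env.get_image(n); d[n]=i
    cv2.imwrite(f"pics/{n}0.png",i["img"][:,:,::-1])
    print(n,i["fov_y"],i["cx"],i["cy"],(-i["R"].T@i["t"]).round(3),i["R"].round(2).tolist())
pickle.dump(d,open("d0.pkl","wb"))
print(env.current_clock(),env.current_tool_rot())
E
```

```text
pics
side 55.232870350440884 254.94127451544605 200.05856020951228 [ 0.507 -1.058  1.053] [[1.0, -0.09, -0.01], [-0.07, -0.7, -0.71], [0.06, 0.71, -0.7]]
top 43.46145155020294 272.13933534747014 184.5760424535457 [ 0.497 -0.07   1.512] [[0.01, -1.0, 0.01], [-1.0, -0.01, -0.09], [0.09, -0.01, -1.0]]
0.1 [-4.14641860e-01 -3.11396966e+00  2.27340590e-03]
```

View pics/top0.png

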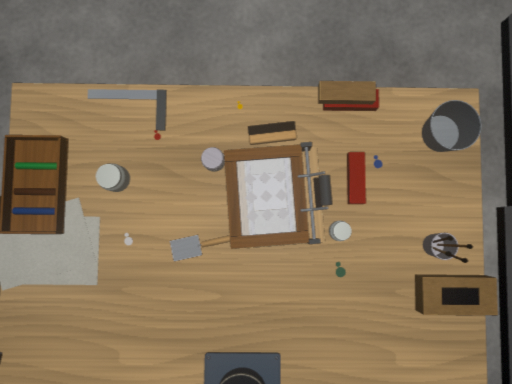

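View pics/side0.png

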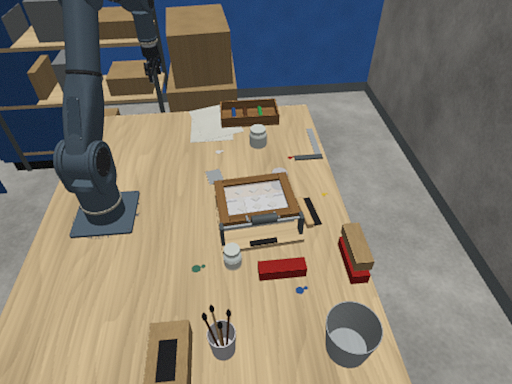

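The top view (up is +x, left is +y) shows the frame with corners near (223,150), (297,146), (308,244) and (230,248). The tin is at (212,158), the knife blade at (187,247) with its handle reaching to about (230,240), and the tub at (110,177). The side view agrees with this. Next I'll measure the frame outline.

```bash
cat > h.py <<'E'
import numpy as np,cv2
def ray(i,uv,z):
    f=192/np.tan(np.radians(i["fov_y"]/2))
    uv=np.atleast_2d(uv).astype(float)
    d=np.c_[(uv[:,0]-i["cx"])/f,(uv[:,1]-i["cy"])/f,np.ones(len(uv))]@i["R"]
    c=-i["R"].T@i["t"]
    return c+d*((z-c[2])/d[:,2])[:,None]
def proj(i,X):
    f=192/np.tan(np.radians(i["fov_y"]/2))
    p=np.atleast_2d(X)@i["R"].T+i["t"]
    return p[:,:2]/p[:,2:]*f+[i["cx"],i["cy"]]
E
python3 - <<'E'
import pickle,numpy as np,cv2
from h import *
i=pickle.load(open("d0.pkl","rb"))["top"]
hsv=cv2.cvtColor(i["img"],cv2.COLOR_RGB2HSV)
print(hsv[[200,155,240],[232,260,270]], hsv[200,205])
m=((hsv[...,2]<130)&(hsv[...,1]>90)&(hsv[...,0]<20)).astype(np.uint8)
r=np.zeros_like(m);r[138:256,216:306]=m[138:256,216:306]
n,l,s,c=cv2.connectedComponentsWithStats(r);k=1+s[1:,4].argmax();print(s[k])
r=(l==k)
# free edge: leftmost px per row
rows=np.arange(158,242);L=np.array([[np.where(r[y])[0].min()-.5+.0,y] for y in rows])
def fit(p):
    P=ray(i,p,.105)[:,:2]
    v=cv2.fitLine(P.astype(np.float32),cv2.DIST_HUBER,0,.001,.001).ravel();return v
e=fit(L)
cols=np.arange(232,292)
T=fit([[x,np.where(r[:,x])[0].min()-.5] for x in cols]);B=fit([[x,np.where(r[:,x])[0].max()+.5] for x in cols])
print(e,T,B)
def inter(a,b):
    t=np.linalg.solve(np.c_[a[:2],-b[:2]],b[2:]-a[2:]);return a[2:]+t[0]*a[:2]
p,q=inter(e,T),inter(e,B);print("far,near corners",p,q,np.linalg.norm(p-q))
ex=(p-q)/np.linalg.norm(p-q);yaw=np.arctan2(ex[1],ex[0]);ey=np.array([-ex[1],ex[0]])
mid=(p+q)/2;o=mid-.115*ey;print("yaw",yaw,"mid",mid,"origin",o)
np.save("jig.npy",[o[0],o[1],yaw])
# check + bystanders
J=lambda x,y,z:np.r_[o+x*ex+y*ey,z]
print("hinge ends px",proj(i,[J(.145,-.115,.105),J(-.145,-.115,.105)]))
for n,uv,z in(("tin",(212,158),.07),("knife blade",(187,247),.01),("blade R",(201,245),.01),("knife handle end",(230,240),.01),("tub",(110,176),.09),("jar",(341,231),.085)):
    w=ray(i,uv,z)[0,:2];print(n,w.round(3),"jig",((w-o)@ex).round(3),((w-o)@ey).round(3))
v=i["img"].copy()
for c in [J(sx*.145,sy*.115,.105) for sx in(-1,1) for sy in(-1,1)]: cv2.circle(v,tuple(int(a) for a in proj(i,c)[0].round()),1,(0,255,0),-1)
cv2.imwrite("pics/chk.png",cv2.resize(v[130:265,150:350,::-1],None,fx=4,fy=4,interpolation=2))
E
```

```text
[[ 14 130 110]
 [ 14 133 117]
 [ 15 135 121]] [ 18 105 165]
[ 216  144   90  105 3441]
[0.9963478  0.08538786 0.5884382  0.04681585] [ 0.07143579 -0.9974452   0.7350921  -0.05180218] [ 0.08177967 -0.99665046  0.4431165  -0.0569132 ]
far,near corners [0.7271776  0.05870594] [0.43567926 0.03372428] 0.29256687
yaw 0.08549196 mid [0.5814284  0.04621511] origin [ 0.59124804 -0.0683649 ]
hinge ends px [[300.90006946 143.58518007]
 [309.21011751 241.97419689]]
tin [0.705 0.095] jig 0.127 0.153
knife blade [0.436 0.174] jig -0.134 0.255
blade R [0.442 0.131] jig -0.131 0.211
knife handle end [0.458 0.042] jig -0.123 0.121
tub [0.646 0.393] jig 0.094 0.455
jar [ 0.489 -0.291] jig -0.121 -0.213
```

View pics/chk.png

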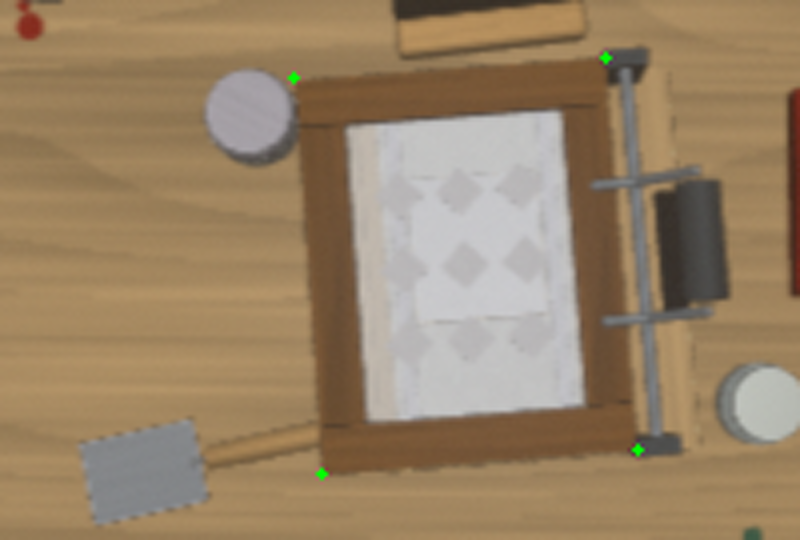

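The corner overlay fits: the measured edge is 292.6 mm against 290, with yaw 0.085 and the jig origin at (0.591, -0.068). The knife handle runs under the near corner and the tin sits at the far corner, so the middle of the edge is free. Next I'll check reachability for the lift.

```bash
cat >> h.py <<'E'
from scipy.spatial.transform import Rotation as Ro
ox,oy,yaw=np.load("jig.npy")
RJ=Ro.from_euler("z",yaw).as_matrix()
def J(x,y,z): return np.array([ox,oy,0])+RJ@[x,y,z]
def tool(az,el,flip=1):
    """pointing to jig -y turned by az towards +x, el below level; closing axis level"""
    d=RJ@[np.sin(az)*np.cos(el),-np.cos(az)*np.cos(el),-np.sin(el)]
    y=np.cross([0,0,1],d);y*=flip/np.linalg.norm(y)
    return Ro.from_matrix(np.c_[np.cross(y,d),y,d]).as_rotvec()
def arc(th,r=.22,off=.022,x=-.01):
    return J(x,-.13+r*np.cos(th)+off*np.sin(th),.095+r*np.sin(th)-off*np.cos(th))
E
python3 - <<'E'
from workcell import env
from h import *
for f in(1,-1):
  for el in(.4,.6,.8):
    for az in(0,.3,.6,.9):
      rv=tool(az,el,f);qs=[env.solve_ik(p,rv) for p in(J(-.01-.1*np.tan(az),.2,.2),J(-.01-.08*np.tan(az),.17,.05),J(-.01,.095,.05),arc(.4),arc(.8),arc(1.2))]
      print(f,el,az,"".join("x" if q is None else "o" for q in qs),None if qs[0] is None else np.round(qs[0],2),None if qs[-1] is None else np.round(qs[-1],2))
E
```

```text
1 0.4 0 oooooo [-1.13  1.01  0.7   1.58  0.44  1.34 -0.68] [-1.    0.88  0.96  1.83  0.59  0.98 -0.51]
1 0.4 0.3 oooooo [-1.33  0.94  0.76  1.89  0.6   1.02 -0.76] [-1.02  0.7   0.8   2.08  1.05  0.82 -0.83]
1 0.4 0.6 oooooo [-1.48  0.86  0.75  2.21  0.95  0.77 -1.05] [-1.06  0.61  0.84  2.32  1.63  0.66 -1.23]
1 0.4 0.9 xxxxxx None None
1 0.6 0 oooooo [-1.11  0.9   0.71  1.61  0.34  1.25 -0.6 ] [-0.9   0.69  0.81  1.8   0.57  1.02 -0.46]
1 0.6 0.3 oooooo [-1.28  0.81  0.74  1.9   0.52  0.95 -0.64] [-0.94  0.55  0.74  2.02  0.9   0.82 -0.59]
1 0.6 0.6 oooooo [-1.4   0.68  0.68  2.19  0.88  0.75 -0.89] [-1.    0.45  0.81  2.23  1.32  0.58 -0.78]
1 0.6 0.9 xxoooo None [-0.87  0.32  0.72  2.39  1.99  0.5  -1.13]
1 0.8 0 oooooo [-1.07  0.8   0.71  1.64  0.24  1.16 -0.5 ] [-0.79  0.58  0.72  1.76  0.47  1.03 -0.33]
1 0.8 0.3 oooooo [-1.18  0.67  0.66  1.9   0.46  0.92 -0.54] [-0.84  0.46  0.7   1.95  0.68  0.81 -0.3 ]
1 0.8 0.6 oooooo [-1.28  0.54  0.62  2.16  0.76  0.72 -0.66] [-0.88  0.35  0.75  2.11  0.9   0.56 -0.25]
1 0.8 0.9 oxoooo [-1.42  0.41  0.62  2.43  1.16  0.59 -0.93] [-0.92 
[... 485 characters left out ...]
-1 0.6 0.3 oooooo [-0.58  0.69 -0.42  1.87  0.99  1.52  1.98] [-0.23  0.45 -0.32  2.    1.17  1.3   2.29]
-1 0.6 0.6 oooooo [-0.66  0.59 -0.43  2.16  1.14  1.35  1.91] [-0.2   0.35 -0.31  2.2   1.41  1.06  2.29]
-1 0.6 0.9 xxoooo None [-0.13  0.25 -0.25  2.37  1.78  0.81  2.23]
-1 0.8 0 oooooo [-0.48  0.7  -0.34  1.61  0.76  1.51  2.11] [-0.19  0.48 -0.24  1.74  0.85  1.36  2.43]
-1 0.8 0.3 oooooo [-0.52  0.59 -0.38  1.87  0.9   1.34  2.13] [-0.18  0.38 -0.25  1.93  0.99  1.14  2.53]
-1 0.8 0.6 oooooo [-0.57  0.48 -0.41  2.13  1.05  1.16  2.13] [-0.14  0.28 -0.24  2.09  1.15  0.89  2.64]
-1 0.8 0.9 oxoooo [-0.65  0.35 -0.44  2.41  1.22  1.01  2.05] [-0.08  0.2  -0.18  2.22  1.35  0.59  2.75]
```

Run:
```python
from workcell import env
from h import *
rv=tool(.3,.45)
env.close_gripper()
env.goto(J(-.06,.22,.2),rv)
env.move_l(J(-.035,.175,.05),rate=.2)
i=env.get_image("side");j=env.get_image("top")
cv2.imwrite("pics/pre.png",np.hstack([cv2.resize(i["img"][110:280,160:330],(400,400)),cv2.resize(j["img"][110:280,110:280],(400,400))])[:,:,::-1])
print(env.current_clock(),env.current_position(),J(-.035,.175,.05),env.current_contact_force())
```

```text
4.0333 [0.54169413 0.10362424 0.05099939] [0.54143299 0.10300739 0.05      ] [-0.25147747  0.82601619  0.759785  ]
```

View pics/pre.png

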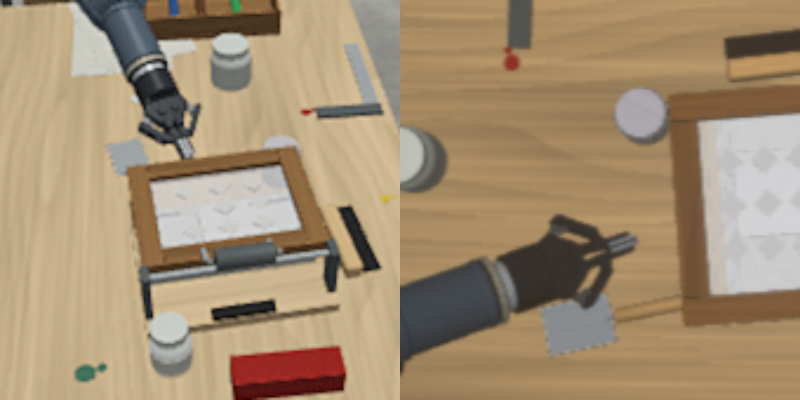

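The fingertips are closed and aimed at the middle of the free edge. The knife, tin and tub are all clear. Now I'll go in under the edge and lift along the arc.

Run:
```python
from workcell import env
from h import *
if env.move_l(J(-.01,.092,.05),rate=.1,contact_N=6): print("contact",env.current_position(),env.current_contact_force())
else:
  for k,th in enumerate(np.arange(.1,1.25,.1)):
    hit=env.move_l(arc(th),rate=.1,contact_N=15)
    print(round(th,1),hit,env.current_contact_force().round(1),env.current_clock())
    if hit: break
i=env.get_image("side");j=env.get_image("top")
cv2.imwrite("pics/lift.png",np.hstack([cv2.resize(i["img"][80:280,140:340],(400,400)),cv2.resize(j["img"][110:280,130:330],(400,340),).copy() if 0 else cv2.resize(j["img"][100:280,150:330],(400,400))])[:,:,::-1])
```

```text
0.1 False [-0.   0.9 -0.6] 5.65
0.2 False [ 1.5  0.1 -0.9] 6.025
0.3 False [ 0.8  0.4 -1.1] 6.4
0.4 False [ 0.4 -0.3 -0.9] 6.775
0.5 False [-0.6  1.1 -0.4] 7.15
0.6 False [ 0.3  0.6 -0.4] 7.525
0.7 False [-0.1 -0.4 -1. ] 7.9
0.8 False [-0.3 -0.3 -1.5] 8.275
0.9 False [-0.4 -0.1  0. ] 8.65
1.0 False [ 0.  -0.3 -0.2] 9.025
1.1 False [ 0.3  0.8 -0.2] 9.4
1.2 False [-0.8  0.5 -0.1] 9.775
```

View pics/lift.png

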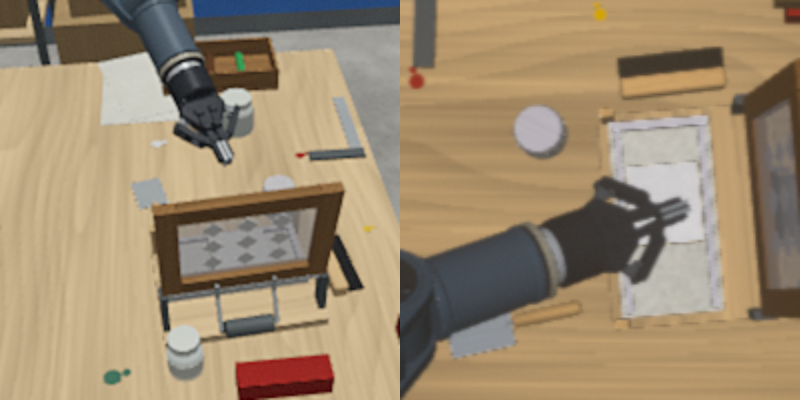

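The frame stands raised on its stop and the panel is visible under the hand. I'll retreat, then measure the panel.

```bash
cat >> h.py <<'E'
DOWN=Ro.from_matrix(RJ@np.array([[-1,0,0],[0,1,0],[0,0,-1.]])).as_rotvec()
E
python3 - <<'E'
from workcell import env
from h import *
env.move_l(J(-.06,.08,.3),rate=.25)
env.goto(J(-.15,-.01,.2),DOWN)
print([None if (q:=env.solve_ik(J(x,-.01,.054),DOWN)) is None else q.round(2).tolist() for x in(-.12,.02)])
j=env.get_image("top");i=env.get_image("side");import pickle;pickle.dump((i,j),open("d1.pkl","wb"))
print(env.current_clock(),env.current_qpos().round(2))
for c in [(x,y) for x in(.12,) for y in(-.063,.043)]: print(c,proj(j,J(*c,.055)))
a=proj(j,[J(x,-.01,.065) for x in np.arange(-.13,.13,.005)])
print([(round(x,3),j["img"][int(v+.5),int(u+.5)].tolist()) for x,(u,v) in zip(np.arange(-.13,.13,.005),a)])
cv2.imwrite("pics/pan.png",cv2.resize(j["img"][130:260,200:330,::-1],(600,600)))
E
```

```text
[[0.53, 0.62, -0.66, 2.12, 0.66, 0.61, 1.06], [0.47, 0.77, -0.71, 1.77, 0.65, 0.85, 1.12]]
13.0667 [ 0.73  0.37 -0.85  2.02  0.36  0.9   1.34]
(0.12, -0.063) [[283.45434361 155.77527955]]
(0.12, 0.043) [[248.8292981  158.39609103]]
[(np.float64(-0.13), [67, 72, 78]), (np.float64(-0.125), [65, 70, 76]), (np.float64(-0.12), [65, 68, 73]), (np.float64(-0.115), [64, 66, 69]), (np.float64(-0.11), [63, 64, 67]), (np.float64(-0.105), [153, 151, 144]), (np.float64(-0.1), [176, 173, 166]), (np.float64(-0.095), [178, 176, 168]), (np.float64(-0.09), [177, 174, 166]), (np.float64(-0.085), [176, 174, 166]), (np.float64(-0.08), [180, 177, 169]), (np.float64(-0.075), [178, 175, 167]), (np.float64(-0.07), [181, 179, 171]), (np.float64(-0.065), [181, 179, 171]), (np.float64(-0.06), [181, 178, 171]), (np.float64(-0.055), [179, 177, 168]), (np.float64(-0.05), [179, 176, 168]), (np.float64(-0.045), [178, 175, 167]), (np.float64(-0.04), [182, 173, 154]), (np.float64(-0.035), [195, 193, 192]), (np.float64(-0.03), [194, 192, 193]), (np.float64(-0.025), [196, 193, 196]), (np.float64(-0.02), [199, 197, 198])
[... 390 characters left out ...]
(0.035), [197, 194, 196]), (np.float64(0.04), [197, 195, 195]), (np.float64(0.045), [196, 193, 194]), (np.float64(0.05), [196, 193, 194]), (np.float64(0.055), [196, 194, 194]), (np.float64(0.06), [198, 196, 196]), (np.float64(0.065), [197, 195, 195]), (np.float64(0.07), [168, 163, 154]), (np.float64(0.075), [181, 177, 169]), (np.float64(0.08), [182, 178, 169]), (np.float64(0.085), [182, 179, 171]), (np.float64(0.09), [186, 182, 173]), (np.float64(0.095), [185, 181, 172]), (np.float64(0.1), [186, 183, 173]), (np.float64(0.105), [184, 181, 172]), (np.float64(0.11), [182, 179, 170]), (np.float64(0.115), [174, 171, 163]), (np.float64(0.12), [129, 125, 125]), (np.float64(0.125), [180, 175, 181])]
```

View pics/pan.png

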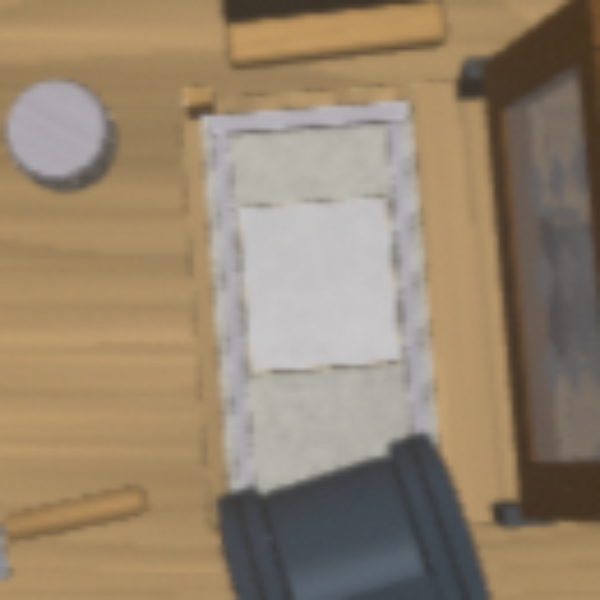

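The panel's top spans jig x -40 to +70 mm (110 mm long, as it should be), so the gap to the stop is 50 mm. The arm's elbow currently swings toward the raised frame, so I'll move it to an in-plane posture before pushing.

Run:
```python
from workcell import env
from h import *
env.movej([.2,.2,0,1.9,0,1.04,1.85])
print(env.current_position(),env.current_tool_rot(),DOWN)
env.goto(J(-.1,-.01,.15),DOWN)
print(env.current_qpos().round(2),env.current_clock())
if env.move_l(J(-.085,-.01,.054),rate=.1,contact_N=6): print("contact",env.current_position())
else:
  hit=env.move_l(J(.02,-.01,.054),rate=.05,contact_N=8)
  p=RJ.T@(env.current_position()-[ox,oy,0]);print(hit,p.round(4),env.current_contact_force().round(1),env.current_clock())
i=env.get_image("side");j=env.get_image("top")
cv2.imwrite("pics/push.png",np.hstack([cv2.resize(i["img"][80:280,140:340],(400,400)),cv2.resize(j["img"][100:280,150:330],(400,400))])[:,:,::-1])
```

```text
[ 0.43651579 -0.13550253  0.28304881] [-1.26433293e-01  3.13854697e+00 -5.33296309e-04] [ 0.13424957 -3.1387229  -0.        ]
[ 0.11  0.42 -0.04  2.    0.02  0.73  1.71] 14.5833
True [-0.0043 -0.0098  0.0533] [-0.7 -0.1 -0.2] 17.1833
```

View pics/push.png

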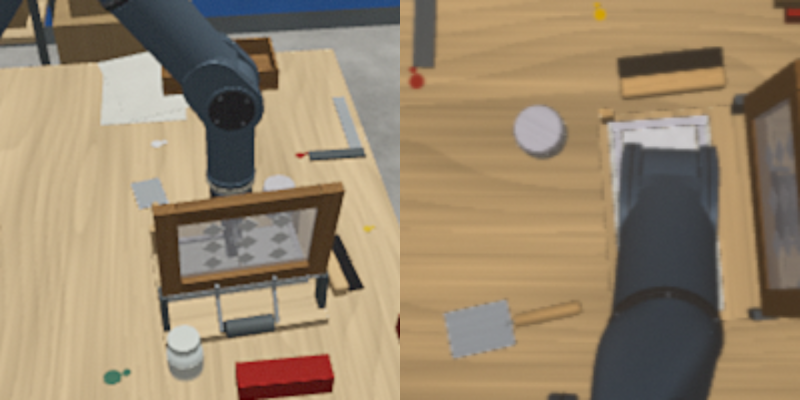

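The panel seems to have reached the bar. I'll press once more, slow and firm, then back off and check.

Run:
```python
from workcell import env
from h import *
g=lambda:(RJ.T@(env.current_position()-[ox,oy,0])).round(4)
for y in(-.01,):
  hit=env.move_l(J(.012,y,.054),rate=.02,contact_N=15);print(hit,g(),env.current_contact_force().round(1))
env.dwell(.2);print(g(),env.current_contact_force().round(1))
env.move_l(J(-.08,-.01,.06),rate=.15)
env.move_l(J(-.11,-.01,.2),rate=.2)
j=env.get_image("top")
H=proj(j,[J(x,y,.065) for x in np.arange(-.02,.14,.001) for y in(-.045,-.01,.025)])
G=cv2.remap(j["img"],H[:,0].astype(np.float32).reshape(-1,3),H[:,1].astype(np.float32).reshape(-1,3),1).astype(int)
print("sat R-B at near edge",[(k-20,(G[k,:,0]-G[k,:,2]).tolist()) for k in range(0,40,3)])
print("far",[(k-20,G[k,:,0].tolist()) for k in range(125,150,2)])
cv2.imwrite("pics/fin.png",cv2.resize(j["img"][130:260,200:330,::-1],(600,600),interpolation=2))
print(env.current_clock())
```

```text
True [-0.0044 -0.0098  0.0527] [-0.5 -0.5 -0. ]
[-0.0046 -0.0097  0.0524] [-0.8  0.7 -0.1]
sat R-B at near edge [(-20, [11, 10, 11]), (-17, [12, 10, 11]), (-14, [10, 11, 12]), (-11, [11, 10, 12]), (-8, [11, 10, 12]), (-5, [11, 10, 11]), (-2, [11, 11, 12]), (1, [10, 10, 12]), (4, [10, 10, 12]), (7, [12, 12, 13]), (10, [11, 8, 11]), (13, [0, 1, 4]), (16, [1, 1, 1]), (19, [0, 2, 2])]
far [(105, [198, 198, 196]), (107, [197, 199, 196]), (109, [198, 200, 195]), (111, [197, 200, 195]), (113, [196, 198, 194]), (115, [191, 193, 190]), (117, [178, 177, 175]), (119, [152, 158, 166]), (121, [165, 173, 178]), (123, [178, 181, 182]), (125, [180, 184, 182]), (127, [178, 179, 181]), (129, [171, 170, 176])]
19.4333
```

View pics/fin.png

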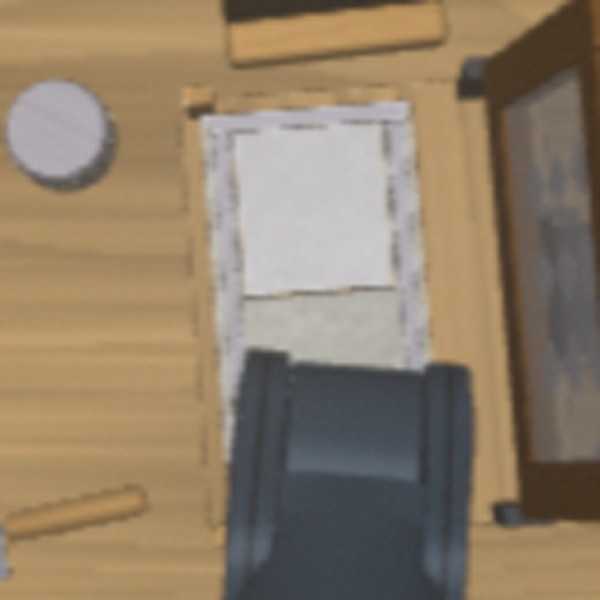

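The second press stopped at the same point. The panel moved about 51 mm and sits square against the bar. The frame is still up and the robot is clear.

```bash
python3 -c "
from workcell import env
env.dwell(.3);print(env.hand_in())"
```

```text
the job is handed in; nothing more can be done
None
```

The job is handed in: the stencil frame stands raised on its stop, and the panel was pushed about 51 mm along the channel until it was flush against the stop bar; the bystanders in view were undisturbed and the arm was clear, at about 20 s of the 58 s allowed.

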